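Bolt the flour chest shut

ROBOT

A 6-joint arm with a two-finger parallel gripper is mounted at the origin on the work surface. World frame = base frame: x ahead of the robot, y to its left, z up, the work surface at z = 0. Lengths are in m, angles in rad, forces in N, time in s.
With the tool pointing down it reaches from about 0.375 to 0.975 m from the base axis. Payload 3.8 kg.
Tool frame: the origin (TCP) lies midway between the tips of the shut fingers; the grasp point (between the pads) lies 19 mm behind it; z points along the fingers, y is the line along which they close (so a half turn about z gives the same grasp; the last joint's range is limited). The gripper opens to 85 mm and grips with 20 to 120 N. Pads are 22 mm wide; open, the fingers measure 114 mm over their backs; the gripper's body (76 mm by 85 mm) begins 54 mm behind the grasp point. The pads swing forward as they close: fully open they stand 13 mm farther back than shut.
Start: joints at [1.094, 0.264, 1.604, -0, 1.274, -0.037], TCP at [0.287, 0.611, 0.231] pointing down, gripper open.
Joint ranges: [-2.63, 2.63], [-0.94, 2.18], [0.31, 2.57], [-1.31, 4.45], [0, 2.66], [-2.55, 2.55]. Speed limits (rad/s): [2.57, 2.57, 3.14, 3.14, 3.14, 3.14].

INTERFACE

Orientations are given as a rotation vector (axis times angle).
In Python, from station import robot, eyes, nets gives the robot as it stands. The module is installed in compiled form; this text tells all that it offers.
- The arm moves only by the tool arm_command, never from a script. Its argument "increments" is a list of rows, each a list of 7 numbers: the shift along the world's x, y, z as a fraction of full scale, then the turn, a rotation vector about the world's x, y, z as a fraction of full scale, then the opening, from -1 (shut) to 1 (fully open). In form: [[tx, ty, tz, ax, ay, az, fingers], ...]. A call has 1 to 8 rows; each row is the pose to reach, as a shift and turn from the pose commanded when the call began, turning the shorter way round; what a row does not reach only later rows make up. Full scale, the value 1, is 0.12 m for a shift and 180 degrees for a turn. A row lasts 1/8 s, in which the tool goes at most 62.5 mm and 10.7 degrees, less where a joint would pass 70% of its speed; a pose out of reach is approached as far as the arm can. A call with a number of a shift or a turn outside -1 to 1 is refused whole. A call with a gripper value outside its range is refused whole. The fingers move at their own pace and stop on an object; "newtons" is the grip in N (left out, the last holds). Time passes only in rows, so rows that repeat a pose let the fingers close. It gives the time, the measured TCP pose, the force, the opening and the grip force at its end, in the units of the state.
- robot.get_obs(): the state, without advancing time (a new reading comes with each control period).
- eyes.read_camera(name): name is "scene" or "top"; returns the picture (400x640x3 uint8, blue, green, red); there is no depth.
- eyes.calibration(name): a dict with "fx", "fy", "cx", "cy" (pixels), "D" ([k1, k2, p1, p2, k3] as OpenCV has them; the pictures are not rectified), "rvec" (rotation vector, rad) and "tvec" (3), from world to camera coordinates, as OpenCV has them. Camera axes: x right, y down, z forward; pixel columns grow to the right and rows downward; lengths in m; the calibration is good to about 2 mm. A picture is of the moment at which its call begins. calibration takes no time and is no camera call.
- robot.job_done(): hands the job in; it is judged then, once.
Trained networks look in the newest picture that a camera, given by its name, has taken for a name from the list of things; names that differ only in an ending like _2 or _b are one class to them, and where a whole thing is asked for, a point or a joint stands for the part that bears it (a point fixed in the world has none). Each returns a list of dicts, best first, with "conf" (0 to 1); they miss things now and then, are a little off and sometimes report something else, mostly with a low value. They report only what shows in the picture. A call takes as long as a camera call.
- nets.boxes_of(camera, thing): "location" ([x, y, z] in m, in world coordinates, good to about 4 mm: the middle of the surface that is visible of it).
The state is a dict: "time": time; "joints": joint angles; "joint_velocities": joint speeds; "joint_torque": joint torques, N m; "tool_pos": TCP position; "tcp_rot": TCP orientation; "ft_force": force on the tool from outside, world axes, zero at the start; "torque": the same for the moment, N m; "opening": opening from 0.0 (shut) to 1.0 (fully open); "gripper_force": force on a finger pad.
Only numpy, scipy, OpenCV 4.12 (cv2) and the standard library are available. Lean on these libraries where they do the work, as an engineer would, in place of code of your own. Each camera call takes 0.05 s, during which the arm holds its last target. There are 200 camera calls.

TASK

Bolt the flour chest shut: slide the barrel bolt across by its red-knobbed handle until its nose presses lightly on the sprung buffer inside the keeper, then, while holding it there, turn the handle fully down into the keeper's notch and let go. Feel for the buffer and do not ram it, and leave the tin, the squeeze bottle and the tub where they stand.

Things in the scene. Friction and masses are not known exactly. Their poses are not given: they have to be found in the camera images.
- chest: Low steel flour chest, fixed, 220 (x) x 340 (y) x 110 mm high, white lid on its -y part, steel ledge on its +y part. Origin: centre of its underside; z up. A barrel bolt lies along its y axis, 20 mm to the -x side of the middle: bright slotted barrel on the lid, dark steel keeper on the ledge. The bolt shuts towards the chest's own +y. A low wire handle stands 70 mm to the bolt's +x side.
- pivot (a point): Point on the rod's axis at the foot of the handle; travels with the bolt, 146 mm above the table, 36 mm above the chest's top. The handle turns about the rod's axis (chest's y) through it. The barrel and keeper walls beside the rod reach 28 mm from its axis and 20 mm above it; the front (-x) wall, 13 to 21 mm from the axis, 18 mm above it, is what stops the handle.
- nose (a point): Tip of the 15 mm thick rod, 50 mm ahead (+y) of the pivot. The keeper's place along y is NOT measured: its notch is centred where joint bolt reads anything from 0.078 to 0.102. Find it by feel or by eye. Under the keeper's cover a sprung buffer meets the nose. The stem faces the notch's middle with the buffer pressed in 4 mm; the notch is 17 mm wide for the 10 mm stem, so 1 to 7 mm will do.
- knob (a point): Centre of the red ball knob, 18 mm across, on the end of the 10 mm thick steel handle stem, 65 mm from the rod's axis; it turns with the handle. It can be pinched from above, fingers on its +y and -y sides, and stays clear of the chest all through the turn (50 mm above the chest's top when fully down).
- bolt (a joint): Travel of the bolt in m, growing towards the chest's +y; starts at 0 to 0.025. It drags with about 2 N. From the touch of the buffer on, the push needed grows by about 1.2 N per mm on top of the drag; more than 17 N on the buffer is ramming. Let go there, the buffer pushes the bolt back; with the handle down the notch wall holds it.
- handle (a joint): Angle of the handle in rad: 0 is straight up, positive leans towards the chest's own -x; starts between -0.15 and 0.35 and stays where it is left (about 1 N at the knob turns it). Anywhere but at the notch it comes to rest at about 0.7 on the front wall; in the notch it goes down to its stop at 1.35.
- tin_mid (a point): Middle of a small loose steel tin, 52 mm across, 75 mm high, standing on the chest's ledge. Leave it.
- spray_mid (a point): Middle of a loose white squeeze bottle with a red cap, 64 mm across, 200 mm high, standing on the table. Leave it.
- tub_mid (a point): Middle of a loose cream tub with a pink lid, 130 x 160 mm, 79 mm high, standing on the table. Leave it.

How it is judged:
By the outcome, as a careful person would: the job done as asked, in the order asked, and still so for the second after the job is handed in, with the robot touching nothing.
It also fails if it takes over 46 s, if anything falls off the work surface, if the arm or the gripper's body presses on something with over 40 N, if the wrist force passes 120 N, or if a joint passes its speed limit or range.

## Working session

There is one attempt and no reset: what is moved stays moved. The work goes in short steps, Python scripts to look and compute and a tool call to move; the robot and the scene stay as the last step left them, time stands still between calls to the robot, and variables do not carry over. Pictures are saved under pics/ and viewed, at most 10 in all, crops included, and the job is handed in when it is done.

Besides the shell and the picture viewer there is one more tool, called after ">>>" by a JSON object that holds its "name" and its "arguments", one argument or row to a line. arm_command: Moves the arm, as the interface text tells. Shift numbers are shares of 0.12 m and turn numbers shares of 180 degrees, none past 1 either way. Its arguments: {"type":"object","properties":{"increments":{"type":"array","items":{"type":"array","items":{"type":"number","minimum":-1,"maximum":1}}},"newtons":{"type":"number"}},"required":["increments"]}

```bash
mkdir -p pics
python3 - <<'E'
from station import robot, eyes, nets
import cv2
for c in("scene","top"):
    im=eyes.read_camera(c);cv2.imwrite(f"pics/{c}0.png",im)
    for t in("knob","pivot","nose","chest","tin_mid","spray_mid","tub_mid"):
        print(c,t,[(d["conf"],d["location"]) for d in nets.boxes_of(c,t)[:2]])
o=robot.get_obs();print(o["time"],o["tool_pos"],o["tcp_rot"],o["ft_force"])
E
```

```text
scene knob [(0.41, [0.5788, -0.0125, 0.1972]), (0.38, [0.5815, -0.0149, 0.1518])]
scene pivot [(0.69, [0.5824, -0.0116, 0.1518])]
scene nose [(0.55, [0.5874, -0.0095, 0.1498])]
scene chest [(0.81, [0.6085, 0.0579, 0.1095])]
scene tin_mid [(0.82, [0.6405, 0.1471, 0.1864])]
scene spray_mid [(0.95, [0.5169, 0.4062, 0.1289])]
scene tub_mid [(0.94, [0.6459, -0.439, 0.0742]), (0.71, [0.6138, 0.0637, 0.1118])]
top knob [(0.62, [0.5792, -0.0143, 0.2199])]
top pivot [(0.7, [0.5789, -0.0151, 0.1553])]
top nose [(0.57, [0.5802, -0.0134, 0.1556])]
top chest [(0.73, [0.5683, 0.0264, 0.1082]), (0.31, [0.5772, -0.0205, 0.1518])]
top tin_mid [(0.74, [0.6279, 0.1271, 0.1892])]
top spray_mid [(0.94, [0.4949, 0.3887, 0.1302])]
top tub_mid [(0.72, [0.6324, -0.4543, 0.0785])]
0.8 [0.28734292 0.61077739 0.23132517] [-6.85214122e-01 -3.06591714e+00 -7.22674424e-05] [-0.38395275 -0.14345822  0.0271291 ]
```

View pics/scene0.png

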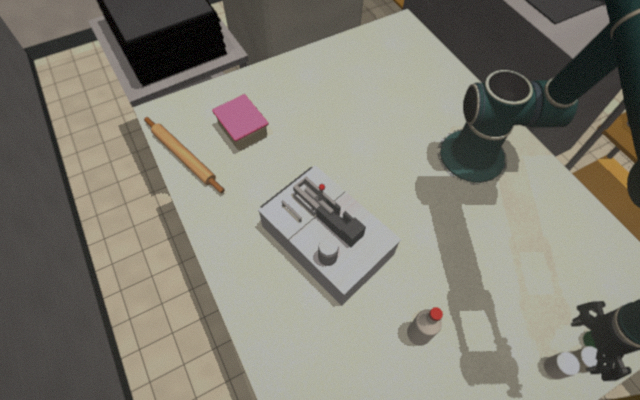

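View pics/top0.png

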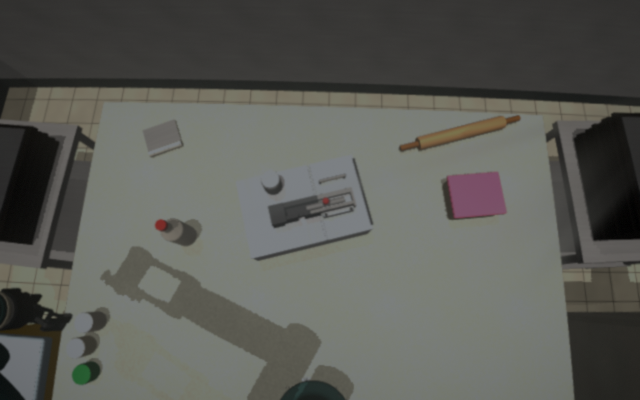

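The scene view shows the chest, with the red knob at about (321,187) and the tin at (328,250). In the top view the knob is at about (326,201), the keeper at (290,211) and the tin at (271,180). I'll zoom in to measure.

```bash
cat > h.py <<'E'
import numpy as np, cv2
from station import robot, eyes, nets
def cam(c):
    k=eyes.calibration(c);K=np.array([[k["fx"],0,k["cx"]],[0,k["fy"],k["cy"]],[0,0,1.]])
    return K,np.array(k["D"],float),np.array(k["rvec"],float),np.array(k["tvec"],float)
def ray(c,uv):
    K,D,r,t=cam(c);R=cv2.Rodrigues(r)[0]
    p=cv2.undistortPoints(np.array([[uv]],float),K,D)[0,0]
    return -R.T@t, R.T@np.array([*p,1.])
def onz(c,uv,z):
    o,d=ray(c,uv);return o+d*(z-o[2])/d[2]
def tri(a,b):
    (o1,d1),(o2,d2)=ray("scene",a),ray("top",b)
    s=np.linalg.lstsq(np.c_[d1,-d2],o2-o1,rcond=None)[0]
    p,q=o1+s[0]*d1,o2+s[1]*d2
    return (p+q)/2,np.linalg.norm(p-q)
def red(im,x0,y0,x1,y1):
    f=im.astype(int);m=(f[...,2]-np.maximum(f[...,0],f[...,1])>60)
    w=np.zeros_like(m);w[y0:y1,x0:x1]=1;v,u=np.nonzero(m&w);return (u.mean(),v.mean()),len(u)
def proj(c,P):
    K,D,r,t=cam(c);return cv2.projectPoints(np.array(P,float).reshape(-1,1,3),r,t,K,D)[0][:,0]
E
python3 - <<'E'
from h import *
s=cv2.imread("pics/scene0.png");t=cv2.imread("pics/top0.png")
a,n=red(s,300,170,345,205);b,m=red(t,305,190,345,212);print(a,n,b,m,tri(a,b))
S=cv2.resize(s[160:310,250:410],None,fx=5,fy=4,interpolation=2);S=cv2.resize(s[160:305,250:405],None,fx=4,fy=4,interpolation=2)
T=cv2.resize(t[145:265,230:385],None,fx=5,fy=5,interpolation=2)
cv2.imwrite("pics/sc.png",S);cv2.imwrite("pics/tc.png",T)
E
```

```text
(np.float64(321.39130434782606), np.float64(186.47826086956522)) 23 (np.float64(325.1111111111111), np.float64(200.33333333333334)) 9 (array([ 0.57367381, -0.01483139,  0.21261083]), np.float64(0.001372420033805548))
```

View pics/tc.png

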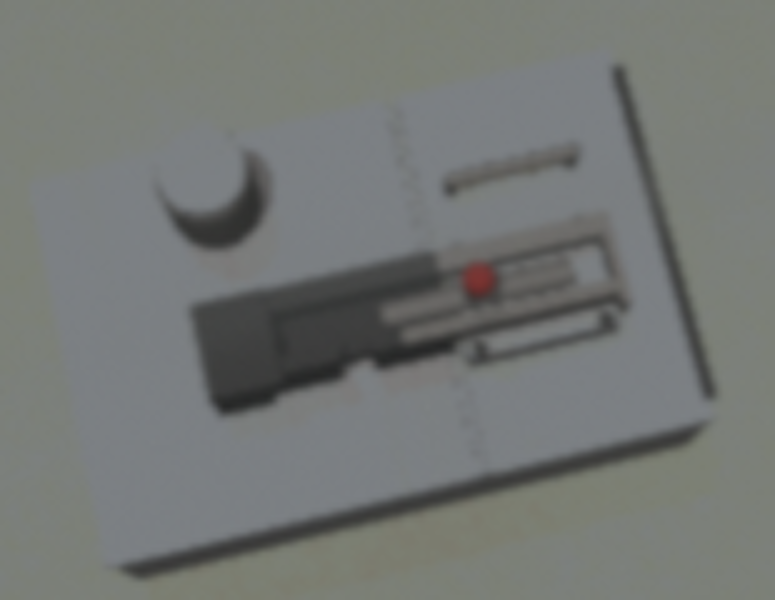

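View pics/sc.png

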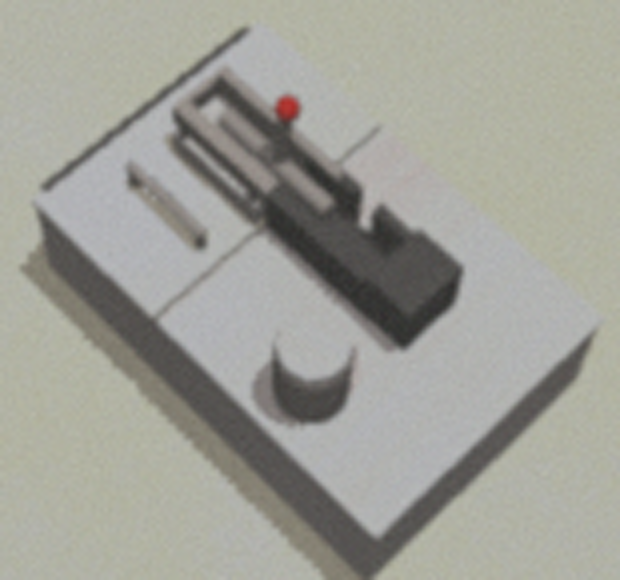

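The top crop shows chest-top corners at about (32,182), (612,55), (715,415) and (112,565). The red knob is at (480,280), and the notch gap is in the front wall at about (367,368). The scene crop shows the knob at (288,108) and the notch at about (368,225).

Run:
```python
from h import *
from scipy.optimize import least_squares
T=np.array([(32,182),(612,55),(715,415),(112,565)])/5+[230,145]
S=np.array([(600,325),(255,25),(37,203),(375,540)])/4+[250,160]
# order by chest coords: T: (+x,+y),(+x,-y),(-x,-y),(-x,+y)
C=np.array([(.11,.17),(.11,-.17),(-.11,-.17),(-.11,.17)])
for uv in T: print("top",onz("top",uv,.11).round(4))
for uv in S: print("scene",onz("scene",uv,.11).round(4))
def W(p,c,z):
    R=np.array([[np.cos(p[2]),-np.sin(p[2])],[np.sin(p[2]),np.cos(p[2])]])
    return np.c_[c@R.T+p[:2],np.full(len(c),z)]
Sc=C[[3,2,1,0]]
# scene pts: 600,325 -> ?
f=lambda p:np.r_[(proj("top",W(p,C,.11))-T).ravel(),(proj("scene",W(p,Sc,.11))-S).ravel()]
r=least_squares(f,[.58,.03,.2],loss="soft_l1");p=r.x;print(p,np.degrees(p[2]),f(p).round(1))
K=tri((321.39,186.48),(325.11,200.33))[0]
c,s=np.cos(p[2]),np.sin(p[2]);R=np.array([[c,-s],[s,c]])
print("knob chest",(K[:2]-p[:2])@R,K[2])
n=onz("top",(367/5+230,366/5+145),.155);print("notch top",(n[:2]-p[:2])@R)
n=onz("scene",(370/4+250,222/4+160),.155);print("notch scene",(n[:2]-p[:2])@R)
for n,a in(("spray",(.505,.397)),("tin",(.633,.135))):print(n,(np.array(a)-p[:2])@R)
```

```text
top [0.6452 0.2376 0.11  ]
top [ 0.7324 -0.0909  0.11  ]
top [ 0.5241 -0.1496  0.11  ]
top [0.4317 0.1759 0.11  ]
scene [0.4367 0.1846 0.11  ]
scene [ 0.528  -0.1447  0.11  ]
scene [ 0.7362 -0.0823  0.11  ]
scene [0.6475 0.2424 0.11  ]
[0.58486866 0.04580697 0.27110805] 15.533346990547399 [-0.5 -0.1 -0.8 -1.3 -0.8 -0.1 -1.5 -0.7  0.1 -1.8  0.6 -1.1 -1.  -1.7
  0.1 -1.5]
knob chest [-0.02701697 -0.05542382] 0.2126135302359416
notch top [-0.04764472  0.00807936]
notch scene [-0.02954025  0.02437949]
spray [0.01709776 0.35975438]
tin [0.07025915 0.0730457 ]
```

>>> {"name": "arm_command", "arguments": {
  "increments": [
    [0.2,-0.43,0.3,0,0,0.02,0.2],
    [0.4,-0.87,0.58,0,0,0.04,0.2],
    [0.4,-0.87,0.58,0,0,0.04,0.2]
  ],
  "newtons": 20
}}

```text
time: 1.18
tool_pos: [0.3375, 0.5053, 0.3047]
tcp_rot: [0.495, 3.099, 0.007]
ft_force: [-0.3, 0.7, -0.5]
opening: 0.6
gripper_force: 0.0
```

>>> {"name": "arm_command", "arguments": {
  "increments": [
    [0.2,-0.43,0,0,0,0.02,0.2],
    [0.4,-0.87,0,0,0,0.04,0.2],
    [0.4,-0.87,0,0,0,0.04,0.2]
  ]
}}

```text
time: 1.55
tool_pos: [0.3843, 0.3995, 0.3004]
tcp_rot: [-0.302, -3.127, 0.001]
ft_force: [0.2, 0.4, -0.1]
opening: 0.598
gripper_force: 0.0
```

>>> {"name": "arm_command", "arguments": {
  "increments": [
    [0.2,-0.43,0,0,0,0.02,0.2],
    [0.4,-0.87,0,0,0,0.04,0.2],
    [0.4,-0.87,0,0,0,0.04,0.2]
  ]
}}

```text
time: 1.92
tool_pos: [0.4323, 0.296, 0.3004]
tcp_rot: [-0.106, -3.14, 0.001]
ft_force: [-0.2, 0.8, 0.2]
opening: 0.599
gripper_force: 0.0
```

>>> {"name": "arm_command", "arguments": {
  "increments": [
    [0.2,-0.43,0,0,0,0.02,0.2],
    [0.4,-0.87,0,0,0,0.04,0.2],
    [0.4,-0.87,0,0,0,0.04,0.2]
  ]
}}

```text
time: 2.3
tool_pos: [0.4804, 0.1922, 0.3005]
tcp_rot: [0.092, -3.14, -0.0]
ft_force: [-0.5, 0.1, 0.4]
opening: 0.598
gripper_force: 0.0
```

>>> {"name": "arm_command", "arguments": {
  "increments": [
    [0.2,-0.43,0,0,0,0.02,0.2],
    [0.4,-0.87,0,0,0,0.04,0.2],
    [0.4,-0.87,0,0,0,0.04,0.2]
  ]
}}

```text
time: 2.68
tool_pos: [0.5285, 0.0883, 0.3004]
tcp_rot: [0.29, -3.128, -0.001]
ft_force: [0.2, 0.6, 0.2]
opening: 0.602
gripper_force: 0.0
```

Run:
```python
from h import *
from scipy.spatial.transform import Rotation as Ro
o=robot.get_obs();print(o["time"],o["tool_pos"],o["joints"],o["ft_force"],o["opening"])
y=Ro.from_rotvec(o["tcp_rot"]).as_matrix();print(y[:,1],y[:,2],np.degrees(np.arctan2(y[1,1],y[0,1])))
print((np.array([.5737,-.0148,.262])-o["tool_pos"])/.12)
```

```text
2.675 [0.52849581 0.08828488 0.30035441] [ 1.18791518e-01 -3.70135503e-02  1.81058059e+00  3.79990747e-04
  1.36842029e+00 -1.63681606e+00] [0.23854849 0.59796744 0.16650269] 0.6021038532564621
[-1.83685765e-01  9.82984935e-01  3.97432832e-04] [-4.35989592e-04  3.22840850e-04 -9.99999853e-01] 100.58452012833092
[ 0.37670155 -0.85904064 -0.31962006]
```

>>> {"name": "arm_command", "arguments": {
  "increments": [
    [0.19,-0.43,0,0,0,0.014,0.2],
    [0.377,-0.859,0,0,0,0.0275,0.2],
    [0.377,-0.859,-0.15,0,0,0.0275,0.2],
    [0.377,-0.859,-0.3,0,0,0.0275,0.2],
    [0.377,-0.859,-0.3,0,0,0.0275,0.2]
  ]
}}

```text
time: 3.3
tool_pos: [0.5705, -0.0119, 0.2617]
tcp_rot: [0.433, -3.106, -0.003]
ft_force: [-0.1, -0.5, 0.0]
opening: 0.598
gripper_force: 0.0
```

Run:
```python
from h import *
s=eyes.read_camera("scene");t=eyes.read_camera("top")
cv2.imwrite("pics/s1.png",cv2.resize(s[100:280,240:420],None,fx=3,fy=3))
o=robot.get_obs();print(o["tool_pos"],o["time"])
for n,i,b in(("s",s,(300,170,345,205)),("t",t,(305,190,345,212))):
    try: print(n,red(i,*b))
    except Exception as e: print(e)
```

```text
[ 0.57202036 -0.01252196  0.26437893] 3.4
s ((np.float64(321.47058823529414), np.float64(186.64705882352942)), 17)
t ((np.float64(325.0), np.float64(202.0)), 3)
```

View pics/s1.png

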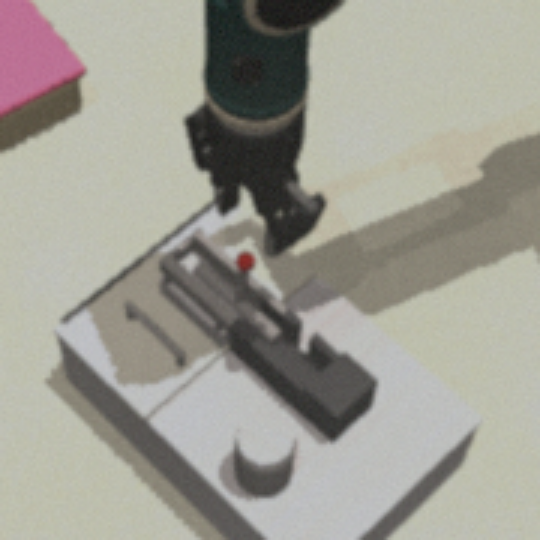

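The fingers straddle the knob, which is at about (245,262) in the crop, so I'll descend and pinch.

>>> {"name": "arm_command", "arguments": {
  "increments": [
    [0,0,-0.2,0,0,0,0.2],
    [0,0,-0.4,0,0,0,0.2],
    [0,0,-0.6,0,0,0,0.2],
    [0,0,-0.6,0,0,0,0.2]
  ]
}}

```text
time: 3.9
tool_pos: [0.5712, -0.0134, 0.1915]
tcp_rot: [0.431, -3.109, -0.001]
ft_force: [0.3, -0.5, 0.1]
opening: 0.599
gripper_force: 0.0
```

>>> {"name": "arm_command", "arguments": {
  "increments": [
    [0,0,0,0,0,0,-0.3],
    [0,0,0,0,0,0,-0.6],
    [0,0,0,0,0,0,-0.8],
    [0,0,0,0,0,0,-1],
    [0,0,0,0,0,0,-1]
  ],
  "newtons": 30
}}

```text
time: 4.53
tool_pos: [0.5739, -0.0145, 0.1949]
tcp_rot: [-0.43, 3.109, -0.001]
ft_force: [0.1, -0.3, 6.3]
opening: 0.182
gripper_force: 29.3
```

>>> {"name": "arm_command", "arguments": {
  "increments": [
    [0,0,0,0,0,0,-0.2],
    [0,0,-0.02,0,0,0,-0.2],
    [0,0,-0.025,0,0,0,-0.3],
    [0,0,-0.025,0,0,0,-0.6],
    [0,0,-0.025,0,0,0,-1],
    [0,0,-0.025,0,0,0,-1],
    [0,0,-0.025,0,0,0,-1]
  ]
}}

```text
time: 5.4
tool_pos: [0.5723, -0.0144, 0.1894]
tcp_rot: [0.43, -3.111, 0.0]
ft_force: [-0.4, -1.3, -2.7]
opening: 0.186
gripper_force: 29.2
```

>>> {"name": "arm_command", "arguments": {
  "increments": [
    [-0.018,0.064,-0.025,0,0,0,-1],
    [-0.036,0.128,-0.025,0,0,0,-1],
    [-0.054,0.193,-0.025,0,0,0,-1],
    [-0.071,0.257,-0.025,0,0,0,-1],
    [-0.089,0.321,-0.025,0,0,0,-1],
    [-0.089,0.321,-0.025,0,0,0,-1]
  ]
}}

```text
time: 6.15
tool_pos: [0.5632, 0.025, 0.1894]
tcp_rot: [-0.431, 3.108, -0.0]
ft_force: [-1.9, -0.2, 6.8]
opening: 0.184
gripper_force: 29.8
```

Run:
```python
from h import *
o=robot.get_obs();print(o["time"],o["tool_pos"],o["ft_force"],o["torque"])
s=eyes.read_camera("scene")
cv2.imwrite("pics/s2.png",cv2.resize(s[120:260,260:400],None,fx=4,fy=4,interpolation=2))
```

```text
6.15 [0.56322791 0.02497572 0.18937026] [-1.875167   -0.15074084  6.80795514] [-0.00262583  0.24688704 -0.01536778]
```

View pics/s2.png

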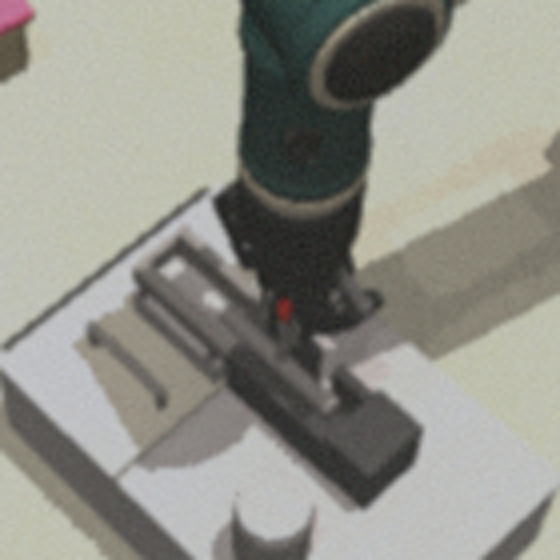

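Correct gripping so far; the notch is about 30 mm ahead, at about (330,370) in the crop. I'll advance in small steps, feeling the force.

>>> {"name": "arm_command", "arguments": {
  "increments": [
    [-0.009,0.032,0.025,0,0,0,-1],
    [-0.018,0.064,0.025,0,0,0,-1],
    [-0.018,0.064,0.025,0,0,0,-1]
  ]
}}

```text
time: 6.58
tool_pos: [0.5594, 0.0324, 0.1895]
tcp_rot: [0.431, -3.111, -0.001]
ft_force: [1.3, 0.8, -3.2]
opening: 0.181
gripper_force: 29.8
```

>>> {"name": "arm_command", "arguments": {
  "increments": [
    [-0.004,0.016,0,0,0,0,-1],
    [-0.009,0.032,0,0,0,0,-1],
    [-0.009,0.032,0,0,0,0,-1]
  ]
}}

```text
time: 6.95
tool_pos: [0.5585, 0.0359, 0.1895]
tcp_rot: [0.43, -3.111, -0.0]
ft_force: [0.9, -0.5, -5.2]
opening: 0.184
gripper_force: 29.7
```

>>> {"name": "arm_command", "arguments": {
  "increments": [
    [-0.004,0.016,0,0,0,0,-1],
    [-0.009,0.032,0,0,0,0,-1],
    [-0.009,0.032,0,0,0,0,-1]
  ]
}}

```text
time: 7.32
tool_pos: [0.5574, 0.0398, 0.1896]
tcp_rot: [0.431, -3.111, -0.001]
ft_force: [1.0, -1.6, -6.4]
opening: 0.183
gripper_force: 29.6
```

>>> {"name": "arm_command", "arguments": {
  "increments": [
    [-0.003,0.012,-0.01,0,0,0,-1],
    [-0.007,0.024,-0.015,0,0,0,-1],
    [-0.007,0.024,-0.015,0,0,0,-1]
  ]
}}

```text
time: 7.7
tool_pos: [0.5574, 0.0426, 0.1894]
tcp_rot: [-0.43, 3.11, -0.0]
ft_force: [-1.0, -1.8, 3.7]
opening: 0.181
gripper_force: 30.1
```

>>> {"name": "arm_command", "arguments": {
  "increments": [
    [-0.003,0.012,0,0,0,0,-1],
    [-0.007,0.024,0,0,0,0,-1],
    [-0.007,0.024,0,0,0,0,-1]
  ]
}}

```text
time: 8.07
tool_pos: [0.5567, 0.0455, 0.1893]
tcp_rot: [-0.43, 3.11, -0.0]
ft_force: [-1.2, -2.0, 6.4]
opening: 0.184
gripper_force: 30.3
```

>>> {"name": "arm_command", "arguments": {
  "increments": [
    [-0.003,0.012,0,0,0,0,-1],
    [-0.007,0.024,0,0,0,0,-1],
    [-0.007,0.024,0,0,0,0,-1]
  ]
}}

```text
time: 8.45
tool_pos: [0.556, 0.0481, 0.1893]
tcp_rot: [-0.43, 3.11, -0.001]
ft_force: [-1.1, -2.0, 4.7]
opening: 0.182
gripper_force: 30.3
```

>>> {"name": "arm_command", "arguments": {
  "increments": [
    [-0.003,0.01,0.005,0,0,0,-1],
    [-0.0055,0.02,0.005,0,0,0,-1],
    [-0.0055,0.02,0.005,0,0,0,-1]
  ]
}}

```text
time: 8.82
tool_pos: [0.5553, 0.0502, 0.1894]
tcp_rot: [-0.43, 3.11, -0.002]
ft_force: [1.5, -4.9, 4.6]
opening: 0.185
gripper_force: 30.2
```

>>> {"name": "arm_command", "arguments": {
  "increments": [
    [-0.003,0.01,0,0,0,0,-1],
    [-0.0055,0.02,0,0,0,0,-1],
    [-0.0055,0.02,0,0,0,0,-1]
  ]
}}

```text
time: 9.2
tool_pos: [0.5548, 0.0519, 0.1894]
tcp_rot: [-0.43, 3.11, -0.004]
ft_force: [1.6, -6.8, 3.4]
opening: 0.187
gripper_force: 30.3
```

>>> {"name": "arm_command", "arguments": {
  "increments": [
    [-0.003,0.01,0,0,0,0,-1],
    [-0.0055,0.02,0,0,0,0,-1],
    [-0.0055,0.02,0,0,0,0,-1]
  ]
}}

```text
time: 9.57
tool_pos: [0.5543, 0.0537, 0.1894]
tcp_rot: [-0.43, 3.11, -0.006]
ft_force: [2.4, -9.0, 4.3]
opening: 0.184
gripper_force: 30.3
```

Contact was at tool y ≈ 0.0475, and the buffer is now pressed about 6 mm. I'll back off 2 mm and start the turn.

>>> {"name": "arm_command", "arguments": {
  "increments": [
    [0.004,-0.015,0.008,0,0,0,-1],
    [0.004,-0.015,0.008,0,0,0,-1]
  ]
}}

```text
time: 9.82
tool_pos: [0.554, 0.0527, 0.1894]
tcp_rot: [-0.43, 3.111, -0.002]
ft_force: [1.9, -5.9, 1.4]
opening: 0.19
gripper_force: 30.1
```

>>> {"name": "arm_command", "arguments": {
  "increments": [
    [-0.05,-0.014,-0.009,0,0,0,-1],
    [-0.097,-0.027,-0.021,0,0,0,-1],
    [-0.145,-0.041,-0.04,0,0,0,-1],
    [-0.193,-0.054,-0.063,0,0,0,-1],
    [-0.193,-0.054,-0.063,0,0,0,-1]
  ]
}}

```text
time: 10.45
tool_pos: [0.531, 0.0462, 0.1825]
tcp_rot: [-0.43, 3.11, -0.003]
ft_force: [1.1, -6.2, 3.6]
opening: 0.183
gripper_force: 31.0
```

>>> {"name": "arm_command", "arguments": {
  "increments": [
    [0.003,-0.01,0,0,0,0,-1],
    [-0.041,-0.022,-0.028,0,0,0,-1],
    [-0.083,-0.033,-0.061,0,0,0,-1],
    [-0.121,-0.044,-0.098,0,0,0,-1],
    [-0.156,-0.054,-0.139,0,0,0,-1],
    [-0.156,-0.054,-0.139,0,0,0,-1]
  ]
}}

```text
time: 11.2
tool_pos: [0.5112, 0.0398, 0.165]
tcp_rot: [0.431, -3.111, 0.002]
ft_force: [0.7, -6.9, 2.1]
opening: 0.184
gripper_force: 31.3
```

>>> {"name": "arm_command", "arguments": {
  "increments": [
    [-0.03,-0.008,-0.044,0,0,0,-1],
    [-0.056,-0.015,-0.091,0,0,0,-1],
    [-0.077,-0.021,-0.14,0,0,0,-1],
    [-0.094,-0.026,-0.191,0,0,0,-1],
    [-0.1,-0.028,-0.218,0,0,0,-1],
    [-0.1,-0.028,-0.218,0,0,0,-1]
  ]
}}

```text
time: 11.95
tool_pos: [0.4992, 0.0365, 0.1385]
tcp_rot: [0.43, -3.111, 0.002]
ft_force: [-0.3, -6.8, 1.3]
opening: 0.183
gripper_force: 30.7
```

>>> {"name": "arm_command", "arguments": {
  "increments": [
    [0,0,-0.02,0,0,0,-1],
    [0,0,-0.04,0,0,0,-1],
    [0,0,-0.04,0,0,0,-1]
  ]
}}

```text
time: 12.32
tool_pos: [0.4992, 0.0365, 0.1336]
tcp_rot: [0.43, -3.111, 0.002]
ft_force: [0.3, -6.9, -0.6]
opening: 0.176
gripper_force: 29.1
```

>>> {"name": "arm_command", "arguments": {
  "increments": [
    [0,0,-0.02,0,0,0,-1],
    [0,0,-0.03,0,0,0,-1],
    [0,0,-0.03,0,0,0,-1]
  ]
}}

```text
time: 12.7
tool_pos: [0.4988, 0.0364, 0.1298]
tcp_rot: [0.43, -3.11, 0.002]
ft_force: [0.8, -7.6, 1.6]
opening: 0.17
gripper_force: 28.9
```

Run:
```python
from h import *
o=robot.get_obs();print(o["time"],o["tool_pos"],o["ft_force"],o["torque"])
s=eyes.read_camera("scene")
cv2.imwrite("pics/s3.png",cv2.resize(s[140:250,270:380],None,fx=5,fy=5,interpolation=2))
```

```text
12.7 [0.49875607 0.03636855 0.12978243] [ 0.77422673 -7.59272254  1.59386685] [-1.05811471 -0.12604468 -0.09547019]
```

View pics/s3.png

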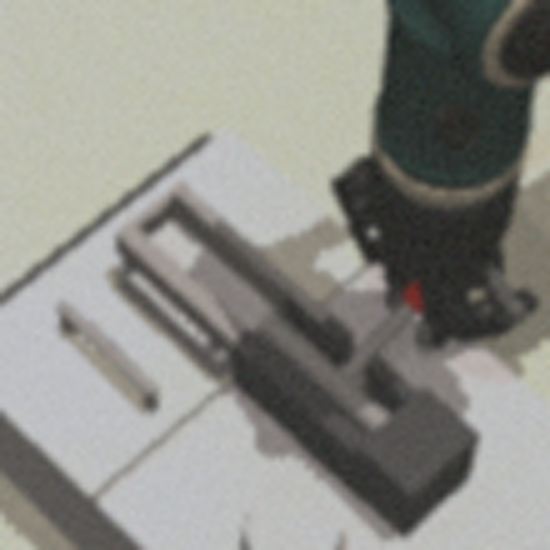

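The stem lies in the notch at about (360,350) and the knob is at about (415,295), partly hidden by a finger. I'll check the handle angle against the projection.

Run:
```python
from h import *
o=robot.get_obs()
p=np.array([0.58487,0.04581]);a=.27111;R=np.array([[np.cos(a),-np.sin(a)],[np.sin(a),np.cos(a)]])
q=(o["tool_pos"][:2]-p)@R;print("tcp chest",q)
s=eyes.read_camera("scene");f=s.astype(int);m=f[...,2]-np.maximum(f[...,0],f[...,1])>45
v,u=np.nonzero(m[185:215,340:365]);print("red u",u.min()+340,u.max()+340,"v",v.min()+185,v.max()+185,u.mean()+340,v.mean()+185)
for th in(1.1,1.2,1.3,1.35,1.45):
    w=p+R@[-.02-.065*np.sin(th),q[1]];print(th,proj("scene",[*w,.146+.065*np.cos(th)]))
# check of the model with the initial picture: measured 321.39,186.48
w=p+R@[-.027,-.0554];print(proj("scene",[*w,.2106]))
```

```text
tcp chest [-0.08550008  0.01398001]
red u 351 353 v 197 201 352.27272727272725 198.72727272727272
1.1 [[352.72356925 198.61212501]]
1.2 [[353.2267259  199.13316195]]
1.3 [[353.56481681 199.8238282 ]]
1.35 [[353.67164255 200.22990414]]
1.45 [[353.76111273 201.15709414]]
[[321.6200484  186.98413371]]
```

>>> {"name": "arm_command", "arguments": {
  "increments": [
    [0,0,0,0,0,0,-0.4],
    [0,0,0.02,0,0,0,0],
    [0,0,0.03,0,0,0,0],
    [0,0,0.3,0,0,0,0],
    [0,0,0.6,0,0,0,0],
    [0,0,0.6,0,0,0,0]
  ]
}}

```text
time: 13.55
tool_pos: [0.5023, 0.0378, 0.2067]
tcp_rot: [-0.43, 3.105, -0.0]
ft_force: [0.0, 0.5, 0.1]
opening: 0.499
gripper_force: 0.0
```

Run:
```python
from h import *
o=robot.get_obs();print(o["time"],o["tool_pos"],o["ft_force"])
s=eyes.read_camera("scene");t=eyes.read_camera("top")
a=red(s,340,185,368,215);print(a)
cv2.imwrite("pics/s4.png",cv2.resize(s[140:250,270:380],None,fx=5,fy=5,interpolation=2))
try:
    b=red(t,285,205,325,240);print(b,tri(a[0],b[0]))
except Exception as e: print(e)
```

```text
13.55 [0.50234091 0.03776417 0.20668699] [0.02556001 0.53846987 0.10149352]
((np.float64(352.1333333333333), np.float64(197.53333333333333)), 15)
SVD did not converge in Linear Least Squares
 ** On entry to DLASCL parameter number  4 had an illegal value
 ** On entry to DLASCL parameter number  4 had an illegal value
 ** On entry to DLASCL parameter number  4 had an illegal value
 ** On entry to DLASCL parameter number  4 had an illegal value
 ** On entry to DLASCL parameter number  5 had an illegal value
 ** On entry to DLASCL parameter number  4 had an illegal valueh.py:19: RuntimeWarning: Mean of empty slice.
  w=np.zeros_like(m);w[y0:y1,x0:x1]=1;v,u=np.nonzero(m&w);return (u.mean(),v.mean()),len(u)
  ret = ret.dtype.type(ret / rcount)
```

View pics/s4.png

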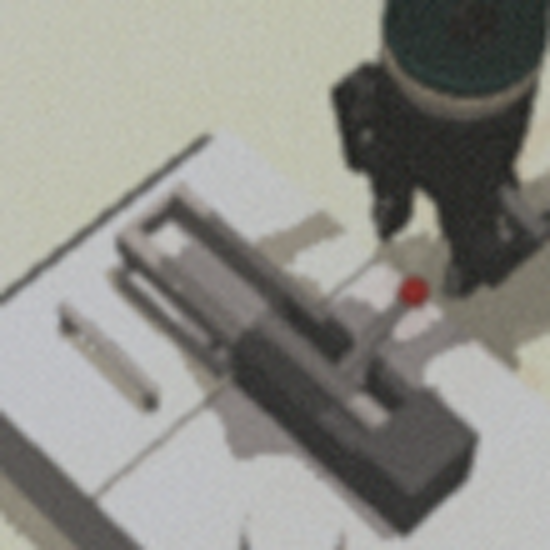

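The knob is free in the notch, at crop (413,291). I'll push down on it with shut fingertips to feel for the stop.

>>> {"name": "arm_command", "arguments": {
  "increments": [
    [0.0,-0.024,0,0,0,0,-0.6],
    [0.0,-0.024,0,0,0,0,-1],
    [0,-0.024,0,0,0,0,-1],
    [0,-0.024,0,0,0,0,-1],
    [0,-0.024,-0.15,0,0,0,-1],
    [0,-0.024,-0.25,0,0,0,-1],
    [0,-0.024,-0.25,0,0,0,-1]
  ]
}}

```text
time: 14.52
tool_pos: [0.4981, 0.0344, 0.1706]
tcp_rot: [0.43, -3.108, -0.001]
ft_force: [-0.2, 0.5, -0.2]
opening: 0.0
gripper_force: 0.0
```

>>> {"name": "arm_command", "arguments": {
  "increments": [
    [0,0,-0.03,0,0,0,-1],
    [0,0,-0.05,0,0,0,-1],
    [0,0,-0.05,0,0,0,-1]
  ]
}}

```text
time: 14.9
tool_pos: [0.5, 0.0342, 0.1683]
tcp_rot: [-0.43, 3.111, -0.001]
ft_force: [-3.4, -0.2, 6.2]
opening: 0.003
gripper_force: 3.2
```

>>> {"name": "arm_command", "arguments": {
  "increments": [
    [0,0,-0.02,0,0,0,-1],
    [0,0,-0.03,0,0,0,-1],
    [0,0,-0.03,0,0,0,-1]
  ]
}}

```text
time: 15.28
tool_pos: [0.5001, 0.0339, 0.167]
tcp_rot: [-0.431, 3.111, -0.002]
ft_force: [-9.3, -1.5, 18.7]
opening: 0.0
gripper_force: 9.5
```

The stop is firm at z ≈ 0.168, where the knob's top should be with the handle fully down. I'll retreat.

>>> {"name": "arm_command", "arguments": {
  "increments": [
    [0,0,0.2,0,0,0,-1],
    [0,0,0.6,0,0,0,-1],
    [0,0,0.95,0,0,0,-1],
    [0,0,0.95,0,0,0,-1]
  ]
}}

```text
time: 15.78
tool_pos: [0.5027, 0.0345, 0.2824]
tcp_rot: [-0.429, 3.102, -0.002]
ft_force: [-0.2, 1.0, -0.2]
opening: 0.003
gripper_force: 0.0
```

Run:
```python
from h import *
o=robot.get_obs();print(o["time"],o["tool_pos"],o["ft_force"])
s=eyes.read_camera("scene");print(red(s,340,185,368,215))
cv2.imwrite("pics/s5.png",cv2.resize(s[140:270,270:400],None,fx=4,fy=4,interpolation=2))
```

```text
15.775 [0.50266241 0.03448173 0.2824258 ] [-0.24734706  0.96340886 -0.2489071 ]
((np.float64(352.61538461538464), np.float64(198.6153846153846)), 13)
```

View pics/s5.png

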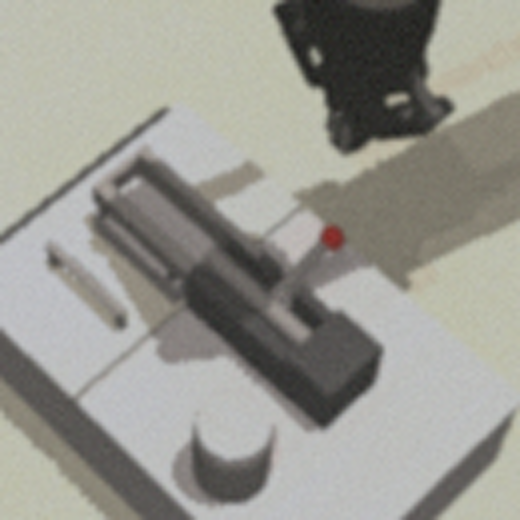

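The handle is down in the notch with the knob at crop (333,237), matching the fully-down prediction. The tin is untouched and the gripper is clear.

```bash
python3 -c "
from station import robot
print(robot.job_done())"
```

```text
the job is handed in; nothing more can be done
None
```

The bolt is shut: slid onto the buffer (pressed about 6 mm at most, roughly 7 N), turned down in the notch with the last bit of turn pushed home after I had let go, and handed in with the tin, bottle and tub untouched.

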